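# Press the grease pen onto the vise's tilted nipple and hold it

### The arm

A 7-joint arm with a two-finger parallel gripper is mounted at the origin on the work surface. World frame = base frame: x ahead of the robot, y to its left, z up, the work surface at z = 0. Lengths are in mm, angles in degrees, forces in N, time in s.
With the tool pointing down it reaches from about 425 to 925 mm from the base axis. Payload 6.8 kg.
Tool frame: the origin (TCP) lies midway between the tips of the shut fingers; the grasp point (between the pads) lies 19 mm behind it; z points along the fingers, y is the line along which they close (so a half turn about z gives the same grasp; the last joint's range is limited). The gripper opens to 85 mm and grips with 20 to 120 N. Pads are 22 mm wide; open, the fingers measure 114 mm over their backs; the gripper's body (76 mm by 85 mm) begins 54 mm behind the grasp point. The pads swing forward as they close: fully open they stand 13 mm farther back than shut.
Start: joints at [-6.194, 27.33, 1.283, 89.118, -0.659, 63.558, -4.761], TCP at [675.016, 0.007, 231.308] pointing down, gripper open.
Joint ranges: [-169.35, 169.35], [-19.33, 120.38], [-80.79, 83.38], [13.8, 139.57], [-78.32, 258.32], [9.67, 109.79], [-169.56, 169.56]. Speed limits (degrees/s): [136.94, 136.94, 180, 180, 180, 180, 180].

### API

Orientations are given as [roll, pitch, yaw] about the fixed x, y, z axes, in that order (R = Rz(yaw) Ry(pitch) Rx(roll)).
In Python, from bench import bot, optics gives the robot as it stands.
- The arm moves only by the tool arm_command, never from a script. Its argument "commands" is a list that holds one entry, the list of rows, each a list of 7 numbers: the finger opening in cm, from 0 to 8.54, then the shift along the tool's x, y, z in cm, then the turn, a rotation vector about the tool's x, y, z in rad. A call has 1 to 5 rows; each row shifts and turns the commanded pose from where the row before left it, along the tool's axes as they then stand; what a row does not reach is not made up. A row lasts 1/10 s, in which the tool goes at most 50 mm and 8.59 degrees, less where a joint would pass 70% of its speed; a pose out of reach is approached as far as the arm can. A call is refused whole if a number of a shift passes 5 or a number of a turn 0.15, either way. A call with a gripper value outside its range is refused whole. The fingers move at their own pace and stop on an object; "grip_force" is the grip in N (left out, the last holds). Time passes only in rows, so rows that do not move let the fingers close. It gives the time, the measured TCP pose, the force, the opening and the grip force at its end, in the units of the state.
- bot.get_obs(): the state, without advancing time (a new reading comes with each control period).
- optics.camera(name): name is "scene" or "side" or "wrist"; returns (picture, depth): 384x512x3 uint8, red, green, blue; 384x512 float32, mm along the optical axis (not along the pixel's ray), 0 where there is no reading.
- optics.camera_model(name): a dict with "intrinsics" (3x3 intrinsics, pixels), "k1" (the pictures are not rectified: a ray, as slopes to the right and down, at radius r is drawn at 1 + k1 r^2 times it, then the intrinsics apply), "extrinsics" (4x4, takes a point from world to camera coordinates); the wrist camera has in their place "tool_from_camera" (4x4, takes a point from camera to tool coordinates, whose origin is the TCP and whose axes are the flange's). Camera axes: x right, y down, z forward; pixel columns grow to the right and rows downward; lengths in mm; the calibration is good to about 2 mm. A picture is of the moment at which its call begins: read the wrist's pose just before it. camera_model takes no time and is no camera call.
- bot.finish_job(): hands the job in; it is judged then, once.
The state is a dict: "clock": time; "joints": joint angles; "joint_vel": joint speeds; "joint_torque": joint torques, N m; "ee_pos": TCP position; "tcp_rot": TCP orientation; "contact_force": force on the tool from outside, world axes, zero at the start; "ft_torque": the same for the moment, N m; "grip_width": opening from 0.0 (shut) to 1.0 (fully open); "finger_force": force on a finger pad.
Only numpy, scipy, OpenCV 4.12 (cv2) and the standard library are available. Lean on these libraries where they do the work, as an engineer would, in place of code of your own. Each camera call takes 0.05 s, during which the arm holds its last target. There are 200 camera calls.

### The job

Take the grease pen out of its wooden stand by its thin square barrel, gripping gently (under 50 N), and press its cupped mouth squarely onto the tilted button-head nipple of the carver's vise until the nipple clicks down into its seat. Push with no more than about 40 N, leave the other things on the desk alone, and finish while still holding the pen there, pushed against the nipple's spring.

Things in the scene. Friction and masses are not known exactly. Their poses are not given: they have to be found in the camera images.
- pen: Steel grease pen, 96 mm long, 0.16 kg, upright in the stand. Origin: centre of the open mouth at its lower end; z up along the pen. Mouth: cup 30 mm outside, bore 20 mm flaring to 24 at the rim, 12 mm deep to a flat roof. Collar 38 mm across at z = 30-36 mm; above it the square barrel, 24 x 24 mm, flats facing its x and y, z = 36-88 mm: grasp it there, tips above the collar. Round cap to 96 mm.
- stand: Wooden block 90 x 90 x 30 mm, fixed to the desk, with one round hole of 33 mm in its middle, 20 mm deep, in which the pen stands. Origin: centre of the underside, z up.
- vise: Dark steel vise, fixed. Base 210 x 120 x 30 mm, from x = -50 to 160 mm of its own. Origin: underside, straight below the nipple's swivel axis, which lies 52 mm up, along x, between two ears (62 mm high, 30 mm to each side in x). Jaws with a clamped wooden blank: x = 74-154 mm, 75 mm high. The nipple leans to the vise's +y side; its swivel is stiff and does not move in the work.
- nipple_tip (a point): Centre of the flat top of the brass button-head nipple; z points outward along the nipple, which leans 0.25 to 0.6 rad from vertical. Head 16 mm across, 8 mm long, on a 10 mm stem. The tip is 50 mm from the swivel axis and 24 mm beyond the 22 mm wide sleeve it sinks into; the point moves with the head.
- nipple (a joint): How far the nipple is pressed in along its axis, in m: 0 at rest, 0.009 at its hard stop. It stands firm up to about 13 N, then gives with a click: the push-back falls to 9 N at 2.5 mm, 7 N at 5 mm and 5 N at the stop. Beyond 7 mm it is clicked down; it springs back out if let go.
- bowl: Bystander: steel bowl, 100 mm across, 40 mm high; origin at the centre of its underside.
- knife: Bystander: yellow utility knife lying flat, 150 mm long (along its x), 26 mm wide, 18 mm high; origin on its underside, near the middle.
- glue: Bystander: glue bottle, 44 mm across, 110 mm high; origin at the centre of its underside.
Things that resemble listed ones, but are neither listed nor needed, are in the scene too. Leave any green or yellow look-alike of the pen alone. Of the things shaped like the stand, the wooden one is meant.

How it is judged:
By the outcome, as a careful person would: the job done as asked, in the order asked, and still so for the second after the job is handed in, while the arm keeps its last pose, push and grip.
It also fails if it takes over 48 s, if anything falls off the work surface, if the arm or the gripper's body presses on something with over 40 N, if the wrist force passes 120 N, or if a joint passes its speed limit or range.

## Working session

There is one attempt and no reset: what is moved stays moved. The work goes in short steps, Python scripts to look and compute and a tool call to move; the robot and the scene stay as the last step left them, time stands still between calls to the robot, and variables do not carry over. Pictures are saved under pics/ and viewed, at most 10 in all, crops included, and the job is handed in when it is done.

Besides the shell and the picture viewer there is one more tool, called after "Emit:" in YAML: its name, and indented under it one key for each argument. arm_command: Moves the arm, as the interface text tells. Its arguments: {"type":"object","properties":{"commands":{"type":"array"},"grip_force":{"type":"number"}},"required":["commands"]}

```bash
mkdir -p pics; ls; python3 - <<'E'
from bench import bot, optics
import cv2,numpy as np
for n in ("scene","side"):
    p,d=optics.camera(n); np.savez(f"pics/{n}0.npz",p=p,d=d)
    cv2.imwrite(f"pics/{n}0.png",cv2.resize(p[:,:,::-1],(800,600)))
    m=optics.camera_model(n); print(n,{k:np.round(v,3).tolist() for k,v in m.items()})
m=optics.camera_model("wrist"); print({k:np.round(v,3).tolist() for k,v in m.items()})
print(bot.get_obs())
E
```

```text
pics
scene {'intrinsics': [[495.72, 0.0, 254.576], [0.0, 495.72, 194.529], [0.0, 0.0, 1.0]], 'k1': -0.088, 'extrinsics': [[0.359, 0.933, -0.019, -212.459], [0.702, -0.284, -0.653, -360.119], [-0.614, 0.222, -0.757, 1715.645], [0.0, 0.0, 0.0, 1.0]]}
side {'intrinsics': [[385.624, 0.0, 256.482], [0.0, 385.624, 188.03], [0.0, 0.0, 1.0]], 'k1': 0.021, 'extrinsics': [[-0.776, -0.631, -0.021, 469.177], [-0.312, 0.412, -0.856, 243.512], [0.549, -0.658, -0.516, 592.586], [0.0, 0.0, 0.0, 1.0]]}
{'intrinsics': [[286.057, 0.0, 258.022], [0.0, 286.057, 191.481], [0.0, 0.0, 1.0]], 'k1': -0.05, 'tool_from_camera': [[0.0, -0.952, -0.305, 78.746], [1.0, 0.0, 0.001, 0.358], [-0.001, -0.305, 0.952, -143.554], [0.0, 0.0, 0.0, 1.0]]}
{'clock': 0.1, 'joints': array([-6.19359626, 27.37252344,  1.28079766, 89.17181442, -0.65884971,
       63.56067564, -4.76058357]), 'joint_vel': array([-0.02931865, -0.05977608, -0.02559   , -0.13482059,  0.09600983,
        0.07757922, -0.03361985]), 'joint_torque': array([ 5.69385389e-03, -5.97765398e+01,  1.61440808e+00, -2.81952703e+01,
        1.29656185e-02,  5.02699884e-03, -1.13572563e-05]), 'ee_pos': array([ 6.74455582e+02, -2.02777335e-02,  2.30412183e+02]), 'tcp_rot': array([-1.79902630e+02,  7.51082316e-03,  9.00012170e+01]), 'contact_force': array([ 0.09911115, -0.55829213, -0.21493903]), 'ft_torque': array([ 0.00500465, -0.02669929, -0.00841349]), 'finger_force': 0.0, 'grip_width': 1.000617924368532}
```

View pics/scene0.png

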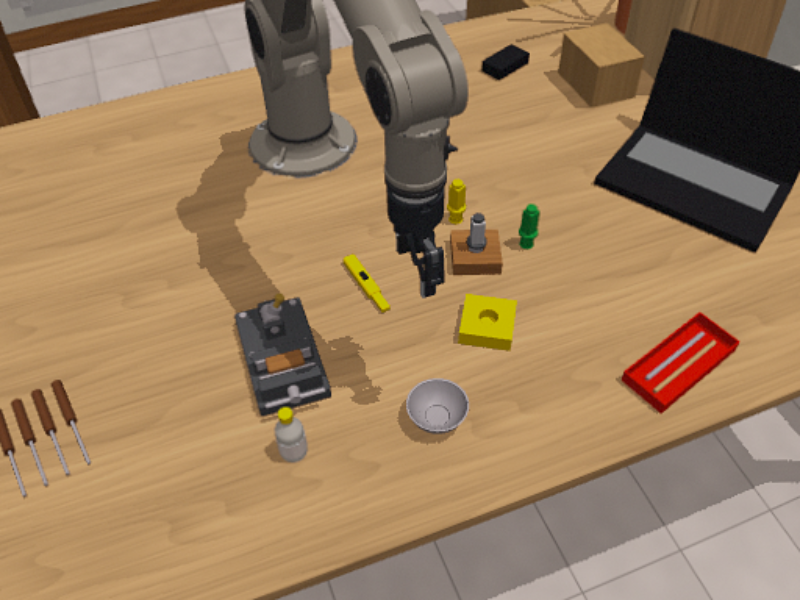

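View pics/side0.png

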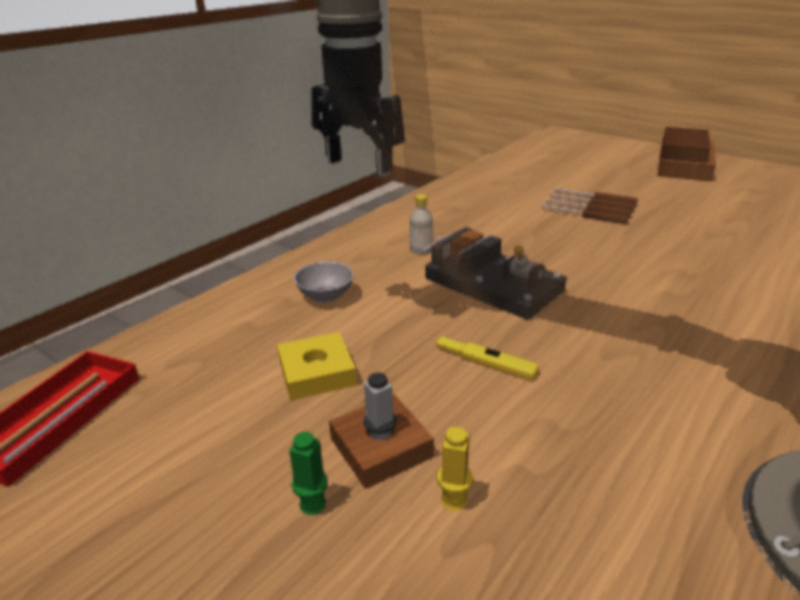

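The scene view shows the pen in the wooden stand at (478,230), with the green and yellow look-alikes beside it, and the vise nipple at (279,299). In the side view the pen is at (378,400) and the nipple at (519,250).

```bash
cat > h.py <<'E'
import numpy as np, cv2
from scipy.spatial.transform import Rotation as R
from bench import bot, optics
def cam(name, obs=None):
    m=optics.camera_model(name)
    if name=="wrist":
        T=np.eye(4); T[:3,:3]=R.from_euler('xyz',obs['tcp_rot'],degrees=True).as_matrix(); T[:3,3]=obs['ee_pos']
        W=T@np.array(m['tool_from_camera'])
    else: W=np.linalg.inv(np.array(m['extrinsics']))
    return np.array(m['intrinsics']),float(m['k1']),W
def slopes(c,uv):
    K,k,_=c; q=(np.atleast_2d(uv)-K[:2,2])/[K[0,0],K[1,1]]
    s=q.copy()
    for _ in range(20): s=q/(1+k*(s**2).sum(1,keepdims=True))
    return np.c_[s,np.ones(len(s))]
def rays(c,uv):
    W=c[2]; d=slopes(c,uv)@W[:3,:3].T
    return W[:3,3],d
def plane(c,uv,z):
    o,d=rays(c,uv); return o+d*((z-o[2])/d[:,2:])
def proj(c,P):
    K,k,W=c; p=(np.atleast_2d(P)-W[:3,3])@W[:3,:3]; s=p[:,:2]/p[:,2:]
    s=s*(1+k*(s**2).sum(1,keepdims=True)); return s*[K[0,0],K[1,1]]+K[:2,2]
def tri(cs,uvs):
    A=np.zeros((3,3));b=np.zeros(3);L=[]
    for c,uv in zip(cs,uvs):
        o,d=rays(c,uv); d=d[0]/np.linalg.norm(d[0]); M=np.eye(3)-np.outer(d,d); A+=M;b+=M@o;L.append((M,o))
    x=np.linalg.solve(A,b); return x,[np.linalg.norm(M@(x-o)) for M,o in L]
def cloud(c,dep):
    v,u=np.mgrid[0:dep.shape[0],0:dep.shape[1]]
    s=slopes(c,np.c_[u.ravel(),v.ravel()].astype(float))*dep.reshape(-1,1)
    return (s@c[2][:3,:3].T+c[2][:3,3]).reshape(*dep.shape,3)
def snap(name,tag):
    o=bot.get_obs(); p,d=optics.camera(name); c=cam(name,o)
    np.savez(f"pics/{tag}.npz",p=p,d=d,W=c[2]); return p,d,c
def load(name,tag):
    f=np.load(f"pics/{tag}.npz"); m=optics.camera_model(name)
    return f['p'],f['d'],(np.array(m['intrinsics']),float(m['k1']),f['W'])
E
python3 - <<'E'
from h import *
s,d=cam('scene'),cam('side'); f=.64
for n,a,b in (("pen top",(478,217),(378,379)),("nip",(279,298),(519,249)),("standcorner near",(0,0),(0,0))):
    if a[0]: print(n,tri([s,d],[np.array(a)*f,np.array(b)*f]))
for nm,c,tg in(('scene',s,'scene0'),('side',d,'side0')):
    z=np.load(f'pics/{tg}.npz'); P=cloud(c,z['d']); 
    for uv in ([(478,217),(478,235),(279,298)] if nm=='scene' else [(378,379),(519,249)]):
        print(nm,uv,P[int(uv[1]*f),int(uv[0]*f)].round(1))
    # vise dark
    px=[(262,412),(329,393),(236,312)] if nm=='scene' else []
    for q in px: print('vise corner',plane(c,np.array(q)*f,15).round(0))
E
```

```text
pen top (array([467.75589329, 204.83252425, 103.21724326]), [np.float64(0.01724052286195475), np.float64(0.017240522862020574)])
nip (array([ 511.30332386, -180.52783288,   92.70374852]), [np.float64(0.558402111668117), np.float64(0.5584021116682177)])
scene (478, 217) [469.1 201.  109. ]
scene (478, 235) [476.  200.3  68.7]
scene (279, 298) [ 511.5 -181.2   95.6]
vise corner [[ 667. -262.   15.]]
vise corner [[ 672. -151.   15.]]
vise corner [[ 445. -252.   15.]]
side (378, 379) [469.4 205.3 103.9]
side (519, 249) [ 510.2 -178.4   95.2]
```

Emit:
arm_command:
  commands:
    - [[8.5,3,-3.5,-0.6,0,0,0],[8.5,3,-3.5,-0.6,0,0,0],[8.5,3,-3.5,-0.6,0,0,0],[8.5,3,-3.5,-0.6,0,0,0],[8.5,3,-3.5,-0.6,0,0,0]]

```text
clock: 0.6
ee_pos: [498.2, 150.9, 261.2]
tcp_rot: [-180.0, 0.0, 90.0]
contact_force: [0.3, 0.6, -0.5]
grip_width: 0.998
finger_force: 0.0
```

Emit:
arm_command:
  commands:
    - [[8.5,0,0,0,0,0,0],[8.5,0,0,0,0,0,0]]

```text
clock: 0.8
ee_pos: [499.4, 150.8, 261.5]
tcp_rot: [180.0, -0.0, 90.1]
contact_force: [-0.5, -0.4, -0.1]
grip_width: 0.995
finger_force: 0.0
```

```bash
python3 - <<'E'
from h import *
p,d,c=snap('wrist','w1'); o=bot.get_obs(); print(o['ee_pos'],o['tcp_rot'],o['clock'])
cv2.imwrite('pics/w1.png',cv2.resize(p[:,:,::-1],(800,600)))
print(proj(c,[[468,205,106],[468,205,30]]))
E
```

```text
[500.18401135 149.58309619 261.2690647 ] [1.79987684e+02 2.33573329e-02 9.00025326e+01] 0.85
[[226.95255813 125.08140327]
 [233.06960862 120.12873052]]
```

View pics/w1.png

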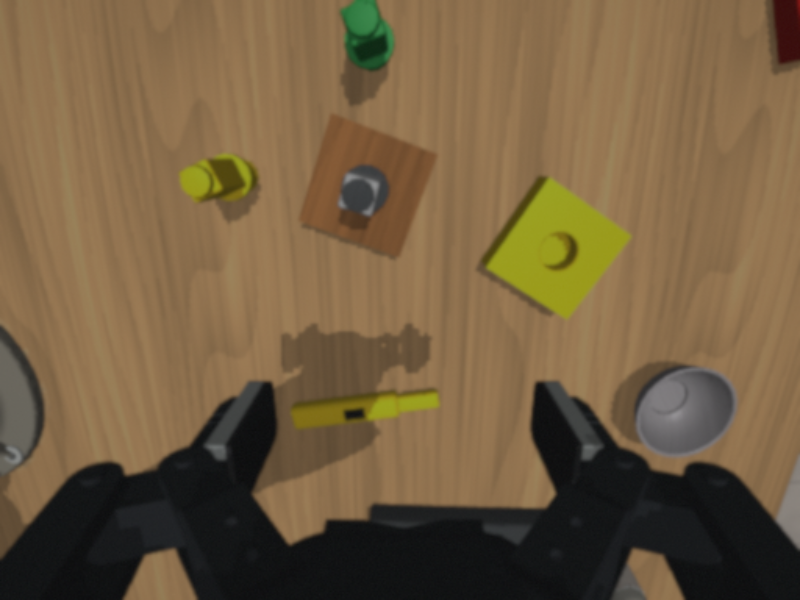

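The wrist view shows the wooden stand at (368,185), pen cap at (357,195) and the green pen at (365,30). The yellow pen is at (220,180). I'll zoom in to read the barrel's yaw.

```bash
python3 - <<'E'
from h import *
p,d,c=load('wrist','w1')
x0,y0,x1,y1=190,70,285,168
cv2.imwrite('pics/w1c.png',cv2.resize(p[y0:y1,x0:x1,::-1],None,fx=6,fy=6,interpolation=cv2.INTER_CUBIC))
hsv=cv2.cvtColor(p,cv2.COLOR_RGB2HSV)
m=((hsv[:,:,1]>120)&(hsv[:,:,0]<14)).astype(np.uint8); m[:65]=0;m[170:]=0;m[:,:185]=0;m[:,290:]=0
cs=max(cv2.findContours(m,0,2)[0],key=cv2.contourArea)
W=plane(c,cs[:,0].astype(float),30)[:,:2].astype(np.float32); print('stand',cv2.minAreaRect(W))
P=cloud(c,d); 
Q=P[70:168,190:285].reshape(-1,3); Q=Q[np.hypot(Q[:,0]-468,Q[:,1]-205)<40]
for lo,hi in((28,33),(40,50),(60,95),(100,112)):
    q=Q[(Q[:,2]>lo)&(Q[:,2]<hi)]; print(lo,len(q),q.mean(0),q.min(0),q.max(0))
E
```

```text
stand ((469.07159423828125, 178.72329711914062), (12.41707992553711, 10.830686569213867), 53.78348922729492)
28 2309 [468.17839075 206.53151597  30.91579914] [428.08909415 165.32874546  28.33355347] [507.60374217 244.08621322  32.99714832]
40 212 [477.65941918 211.1393137   46.78313377] [452.19181454 188.10757854  42.04173996] [488.79497302 223.93443351  49.44692307]
60 59 [476.34246842 212.60505977  78.62830439] [462.11399637 194.00169455  60.0751123 ] [484.05716402 219.95647048  94.82609552]
100 362 [470.08865604 205.95649408 106.5628613 ] [459.79591387 194.68228296 100.04371812] [480.3751923  216.78802636 108.70406149]
```

View pics/w1c.png

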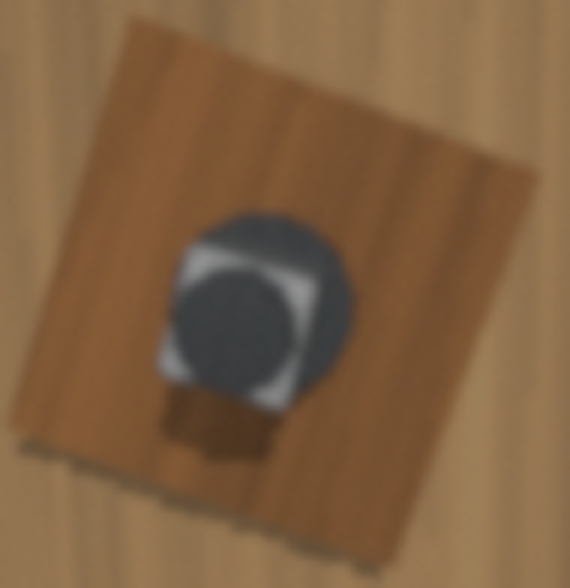

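```bash
python3 - <<'E'
from h import *
p,d,c=load('wrist','w1')
f=lambda a:(np.array(a,float)+.5)/6-.5+[190,70]
q=plane(c,f([(190,247),(318,273),(285,410),(160,375)]),98)[:,:2]; print(q,q.mean(0))
for i in range(4):
    e=q[(i+1)%4]-q[i]; print(np.degrees(np.arctan2(e[1],e[0]))%90-90,np.hypot(*e))
print('cap',plane(c,f((233,330)),106))
print('collar',plane(c,f((266,302)),46))
q=plane(c,f([(133,15),(540,175),(388,572),(10,425)]),30)[:,:2];print('stand',q.mean(0))
# two-view heights: wrist & scene & side
w=f((233,330)); k=.64
print(tri([c,cam('side')],[w,np.array((378,379))*k]),tri([c,cam('scene')],[w,np.array((478,217))*k]))
for n,u in(('y',(197,182)),('g',(363,17))): print(n,plane(c,np.array(u)*k,96))
E
```

```text
[[461.63434436 218.97535369]
 [483.73952981 214.59722756]
 [477.58137659 190.92002397]
 [455.59409433 197.05667016]] [469.63733627 205.38731885]
-11.202946956409193 22.53457814000239
-14.578931368449972 24.464930425111408
-15.594407603338482 22.827593116577127
-15.406896938833754 22.735727566174983
cap [[469.51530816 205.50164313 106.        ]]
collar [[470.38680958 206.3001646   46.        ]]
stand [469.41096343 204.95517211]
(array([468.7233117 , 204.72137609, 102.48589561]), [np.float64(0.6591903164477553), np.float64(0.6591903164477119)]) (array([468.98087228, 204.85779633, 104.0632779 ]), [np.float64(0.5907593676878237), np.float64(0.5907593676878823)])
y [[359.9120655  213.58755054  96.        ]]
g [[474.87235466 312.5244342   96.        ]]
```

Emit:
arm_command:
  commands:
    - [[8.5,2.8,-1.5,0,0,0,0],[8.5,2.75,-1.55,0,0,0,0],[8.5,0,0,4,0,0,0.122],[8.5,0,0,4,0,0,0.122],[8.5,0,0,0,0,0,0]]

```text
clock: 1.35
ee_pos: [467.1, 202.6, 176.5]
tcp_rot: [-179.6, 0.4, 75.9]
contact_force: [-1.4, -1.0, 0.9]
grip_width: 0.994
finger_force: 0.0
```

Emit:
arm_command:
  commands:
    - [[8.5,0,0,4,0,0,0],[8.5,0,0,4,0,0,0],[8.5,0,0,3,0,0,0],[8.5,0,0,2,0,0,0],[8.5,0,0,0,0,0,0]]

```text
clock: 1.85
ee_pos: [469.5, 204.1, 50.0]
tcp_rot: [-179.9, 0.2, 76.1]
contact_force: [-0.6, -0.2, 0.5]
grip_width: 0.99
finger_force: 0.0
```

```bash
python3 - <<'E'
from h import *
p,d,c=snap('side','s2'); o=bot.get_obs(); print(o['ee_pos'],o['tcp_rot'],o['clock'])
cv2.imwrite('pics/s2.png',cv2.resize(p[140:340,150:350,::-1],(600,600)))
E
```

```text
[470.42575173 204.74370507  51.49170407] [-1.79965691e+02  6.30177247e-02  7.60534200e+01] 1.9
```

View pics/s2.png

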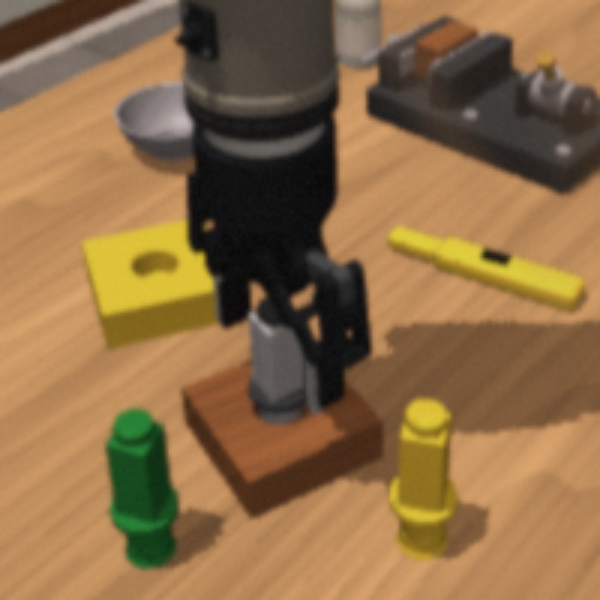

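The open fingers straddle the barrel at (280,350), clear of the neighbours. Closing gently.

Emit:
arm_command:
  commands:
    - [[2.2,0,0,0,0,0,0],[2.2,0,0,0,0,0,0],[2.2,0,0,0,0,0,0],[2.2,0,0,0,0,0,0],[2.2,0,0,0,0,0,0]]
  grip_force: 42

```text
clock: 2.4
ee_pos: [470.0, 205.7, 52.1]
tcp_rot: [179.9, -0.0, 76.0]
contact_force: [-0.6, -1.6, 6.4]
grip_width: 0.274
finger_force: 41.0
```

Emit:
arm_command:
  commands:
    - [[1.8,0,0,0,0,0,0],[1.8,0,0,0,0,0,0],[1.8,0,0,0,0,0,0],[1.8,0,0,0,0,0,0]]

```text
clock: 2.8
ee_pos: [470.0, 205.7, 52.1]
tcp_rot: [180.0, -0.0, 76.0]
contact_force: [-1.2, -0.5, 7.0]
grip_width: 0.277
finger_force: 41.0
```

Emit:
arm_command:
  commands:
    - [[1.8,0,0,-1,0,0,0],[1.8,0,0,-2,0,0,0],[1.8,0,0,-4,0,0,0],[1.8,0,0,-4,0,0,0],[1.8,0,0,-4,0,0,0]]

```text
clock: 3.3
ee_pos: [468.9, 205.2, 203.1]
tcp_rot: [-180.0, 0.0, 76.0]
contact_force: [1.5, 0.9, -2.1]
grip_width: 0.28
finger_force: 41.3
```

Emit:
arm_command:
  commands:
    - [[1.8,-1.5,0.5,-0.4,0,0,0],[1.8,-2.5,0.9,-0.4,0,0,0],[1.8,-3,1.1,-0.4,0,0,0],[1.8,-3,1.1,-0.4,0,0,0],[1.8,-3,1.1,-0.4,0,0,0]]

```text
clock: 3.8
ee_pos: [483.2, 66.7, 221.9]
tcp_rot: [-180.0, -0.0, 76.0]
contact_force: [0.9, -0.2, -1.6]
grip_width: 0.277
finger_force: 41.5
```

Emit:
arm_command:
  commands:
    - [[1.8,-3,1.1,-0.4,0,0,0],[1.8,-3,1.1,-0.4,0,0,0],[1.8,-3,1.1,-0.4,0,0,0],[1.8,-3,1.1,-0.4,0,0,0],[1.8,-3,1.1,-0.4,0,0,0]]

```text
clock: 4.3
ee_pos: [500.3, -92.0, 241.8]
tcp_rot: [-180.0, -0.0, 76.0]
contact_force: [0.0, 1.0, -1.2]
grip_width: 0.278
finger_force: 41.5
```

Emit:
arm_command:
  commands:
    - [[1.8,-3,1.1,-0.4,0,0,0],[1.8,-3,1.1,-0.4,0,0,0],[1.8,-3,1,-0.4,0,0,0],[1.8,-2.2,0.8,-0.4,0,0,0],[1.8,-1,0.3,-0.3,0,0,0]]

```text
clock: 4.8
ee_pos: [512.4, -222.1, 260.8]
tcp_rot: [180.0, 0.0, 75.8]
contact_force: [0.4, 0.5, -0.7]
grip_width: 0.276
finger_force: 41.5
```

Emit:
arm_command:
  commands:
    - [[1.8,0,0,0,0,0,0],[1.8,0,0,0,0,0,0]]

```text
clock: 5.0
ee_pos: [513.0, -218.1, 260.1]
tcp_rot: [-180.0, -0.1, 76.1]
contact_force: [-0.5, 1.4, -1.0]
grip_width: 0.278
finger_force: 41.5
```

```bash
python3 - <<'E'
from h import *
p,d,c=snap('wrist','w3'); o=bot.get_obs(); print(o['ee_pos'],o['tcp_rot'],o['clock'],o['contact_force'],o['grip_width'])
cv2.imwrite('pics/w3.png',cv2.resize(p[:,:,::-1],(800,600)))
print(proj(c,[[511,-180,94]])/.64)
p,d,c=snap('scene','sc3');p,d,c=snap('side','sd3')
E
```

```text
[ 513.07611898 -217.6756966   260.02433948] [-1.79951931e+02 -5.87014486e-02  7.61419933e+01] 5.05 [-0.46648161  0.53579033 -0.50911784] 0.27983600217529564
[[386.64908714 220.78135542]]
```

View pics/w3.png

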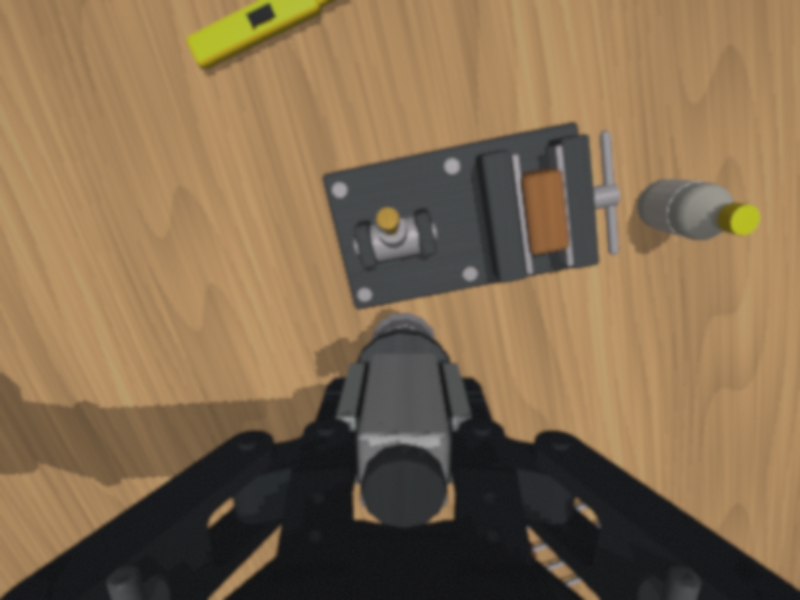

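The vise is seen from above, with the brass head at (388,217), base corners at (325,177), (357,308), (577,123) and (598,262), and the pen held centrally. Next I'll zoom on the nipple and measure.

```bash
python3 - <<'E'
from h import *
p,d,c=load('wrist','w3')
a=cv2.resize(p[100:180,198:298,::-1],None,fx=6,fy=6,interpolation=cv2.INTER_CUBIC)
s,_,cs=load('scene','sc3');e,_,ce=load('side','sd3')
u=proj(cs,[[511,-180,90]])[0].astype(int);v=proj(ce,[[511,-180,90]])[0].astype(int);print(u,v)
cr=lambda i,q:cv2.resize(i[q[1]-20:q[1]+20,q[0]-20:q[0]+20,::-1],None,fx=7.5,fy=7.5,interpolation=cv2.INTER_CUBIC)
b=np.hstack([cr(s,u),cr(e,v)]); b=b[:, :600]
cv2.imwrite('pics/c3.png',np.vstack([a[:300],b]) if 0 else np.vstack([a[60:360],b]))
def brass(p,c,q,r=14):
    h=cv2.cvtColor(p,cv2.COLOR_RGB2HSV); m=((h[:,:,0]>12)&(h[:,:,0]<28)&(h[:,:,1]>110)).astype(np.uint8)
    n,l,st,ce_=cv2.connectedComponentsWithStats(m)
    i=min((i for i in range(1,n) if st[i,4]<400 and st[i,4]>8),key=lambda i:np.hypot(*(ce_[i]-q)),default=None)
    return ce_[i],st[i]
for nm,P,C in(('w',p,c),('s',s,cs),('e',e,ce)):
    q=proj(C,[[511,-180,94]])[0]
    try: print(nm,q,brass(P,C,q))
    except Exception as x: print(nm,x)
k=.64
q=plane(c,np.array([(325,177),(577,123),(598,262),(357,308)])*k,30)[:,:2];print(q)
b=plane(c,np.array([(340,190),(452,166),(470,274),(365,295)])*k,30)[:,:2];print(b)
for w in(q,b):
    for i,j in((0,1),(3,2),(0,3),(1,2)): f=w[j]-w[i];print(np.degrees(np.arctan2(f[1],f[0])),np.hypot(*f))
P=cloud(c,d); Q=P.reshape(-1,3); Q=Q[(np.hypot(Q[:,0]-511,Q[:,1]+180)<25)&(Q[:,2]>85)&(Q[:,2]<110)];print(len(Q),Q.mean(0),Q.max(0))
E
```

```text
[178 191] [331 160]
w [247.45541577 141.30006747] (array([247.87356322, 139.90804598]), array([241, 133,  14,  16, 174], dtype=int32))
s [178.48380216 190.12768436] (array([181.84810127, 230.74261603]), array([170, 224,  25,  15, 237], dtype=int32))
e [331.99958498 159.11048895] (array([289.85714286, 159.92857143]), array([289, 155,   3,  11,  14], dtype=int32))
[[ 466.94390812 -141.44923594]
 [ 672.09601699 -148.7575367 ]
 [ 674.93073937 -265.41578464]
 [ 461.92084575 -255.84565203]]
[[ 475.89362487 -154.36033386]
 [ 568.73053931 -157.86305645]
 [ 564.999917   -249.41723105]
 [ 471.9847134  -245.94727563]]
-2.040231480149932 205.28224236780144
-2.5724613277381616 213.22476924209843
-92.51420049312195 114.50664247207985
-88.60802235549494 116.69268384778145
-2.160736094446445 92.90296953324707
-2.136442660911601 93.07990486784934
-92.44388867390516 91.67031957747339
-92.33338054778002 91.63015021589186
183 [ 512.54766519 -178.56843851   97.32399964] [ 520.09379278 -170.9440004   101.04983507]
```

View pics/c3.png

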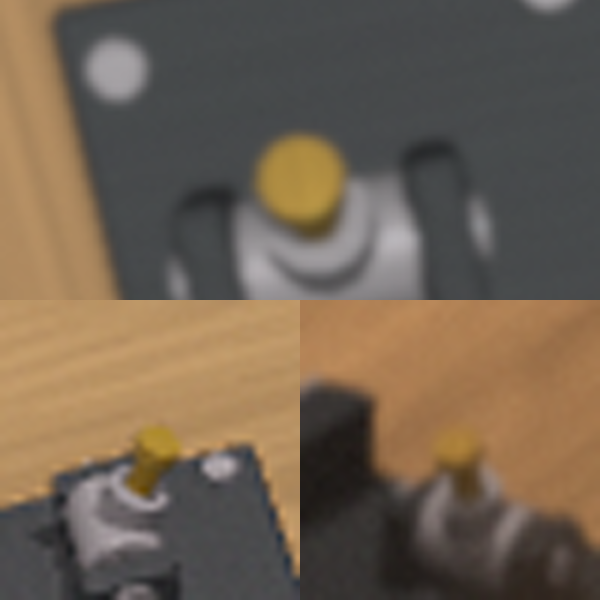

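The top crop shows the brass head's round top centred at (300,178), leaning toward +y. The bottom crops show the head at (158,438) in the scene view and (458,443) in the side view.

```bash
python3 - <<'E'
from h import *
p,d,c=load('wrist','w3'); s=cam('scene'); e=cam('side')
print('cams',c[2][:3,3],s[2][:3,3],e[2][:3,3])
g=lambda u,o,k:(np.array(u)+.5)/k-.5+o
w=g((300,178),(198,110),6); a=g((158,138),(158,171),7.5); b=g((158,140),(311,140),7.5)
for S in ([(c,w),(s,a),(e,b)],[(c,w),(s,a)],[(c,w),(e,b)],[(s,a),(e,b)]): 
    x,r=tri(*zip(*S)); print(x.round(1),np.round(r,2))
for z in (92,95,98): 
    x=plane(c,w,z)[0]; off=x[1]+201.5; print(z,x.round(1),'sin',np.arcsin(off/50),'cos',np.arccos((z-52)/50))
# depth of top face patch
P=cloud(c,d); q=P[136:144,244:252].reshape(-1,3); print(np.median(q,0))
n=np.linalg.svd(q-q.mean(0))[2][2]; print(n)
# ears/sleeve check: clamp line midpoint along the vise: swivel pins y
E
```

```text
cams [ 532.21477247 -141.81787609  403.76798497] [1383.30249937 -283.95099176 1060.23996909] [114.86532252 585.37506448 524.14294797]
[ 511.3 -178.2   97.4] [0.93 1.06 0.34]
[ 511.8 -178.2   98.6] [0.89 0.89]
[ 511.5 -177.8   97.1] [0.43 0.43]
[ 510.9 -178.6   97.3] [0.61 0.61]
92 [ 511.6 -178.1   92. ] sin 0.4861950622443302 cos 0.6435011087932843
95 [ 511.8 -177.8   95. ] sin 0.49411746352456715 cos 0.5355266543143878
98 [ 511.9 -177.4   98. ] sin 0.5020738214205542 cos 0.4027158415806615
[ 511.81628174 -177.69122194   97.77253843]
[-0.00689558 -0.51913523 -0.8546643 ]
```

Emit:
arm_command:
  commands:
    - [[1.8,2.45,-0.61,2.5,0,0,0],[1.8,2.45,-0.61,2.5,0,0,0],[1.8,2.45,-0.61,2.5,0,0,0],[1.8,0,0,1,0,0,0],[1.8,0,0,0,0,0,0]]

```text
clock: 5.65
ee_pos: [512.0, -142.3, 173.8]
tcp_rot: [-179.8, 0.0, 76.2]
contact_force: [-0.1, 0.3, -1.1]
grip_width: 0.272
finger_force: 41.4
```

Emit:
arm_command:
  commands:
    - [[1.8,0,0,0,-0.0244,-0.1175,0],[1.8,0,0,0,-0.0244,-0.1175,0],[1.8,0,0,0,-0.0244,-0.1175,0],[1.8,0,0,0,-0.0244,-0.1175,0],[1.8,0,0,0,0,0,0]]

```text
clock: 6.15
ee_pos: [514.6, -139.9, 175.0]
tcp_rot: [174.0, 26.9, 75.0]
contact_force: [0.7, 1.4, -2.1]
grip_width: 0.276
finger_force: 41.5
```

Emit:
arm_command:
  commands:
    - [[1.8,0,0,0,0,0,0],[1.8,0,0,0,0,0,0],[1.8,0,0,0,0,0,0]]

```text
clock: 6.45
ee_pos: [512.9, -145.9, 176.0]
tcp_rot: [173.9, 26.8, 74.3]
contact_force: [0.0, -0.4, -1.3]
grip_width: 0.28
finger_force: 41.5
```

```bash
python3 - <<'E'
from h import *
p,d,c=snap('wrist','w4'); O=[bot.get_obs()]
s,_,_=snap('scene','sc4'); O.append(bot.get_obs()); e,_,_=snap('side','sd4'); O.append(bot.get_obs())
for o in O: print(o['ee_pos'],o['tcp_rot'],o['clock'],o['contact_force'])
print(R.from_euler('xyz',O[0]['tcp_rot'],degrees=True).as_matrix().round(3))
q=proj(c,[[511.7,-177.8,96.5]])[0];print(q)
a=cv2.resize(p[120:280,176:336,::-1],(600,600),interpolation=cv2.INTER_CUBIC)
cs,ce=cam('scene'),cam('side');u=proj(cs,[[511,-178,110]])[0].astype(int);v=proj(ce,[[511,-178,110]])[0].astype(int);print(u,v)
cr=lambda i,q:cv2.resize(i[q[1]-30:q[1]+30,q[0]-20:q[0]+20,::-1],(200,300),interpolation=cv2.INTER_CUBIC)
cv2.imwrite('pics/c4.png',np.hstack([a,np.vstack([cr(s,u),cr(e,v)])]))
E
```

```text
[ 512.91112374 -145.67225718  175.92273054] [173.89804339  26.81212539  74.34136681] 6.5 [-0.0766589   0.33935212 -1.50912195]
[ 512.90454164 -145.40119432  175.77832501] [173.9131859   26.82639752  74.37970917] 6.55 [ 1.15343194 -1.01699682 -0.82969245]
[ 512.95086248 -145.06090497  175.67060234] [173.92086168  26.83524773  74.41896124] 6.6 [ 0.95580562 -0.27398408 -0.69032936]
[[ 0.241  0.97  -0.019]
 [ 0.859 -0.222 -0.461]
 [-0.451  0.095 -0.887]]
[255.54267533 187.79080724]
[178 185] [332 153]
```

View pics/c4.png

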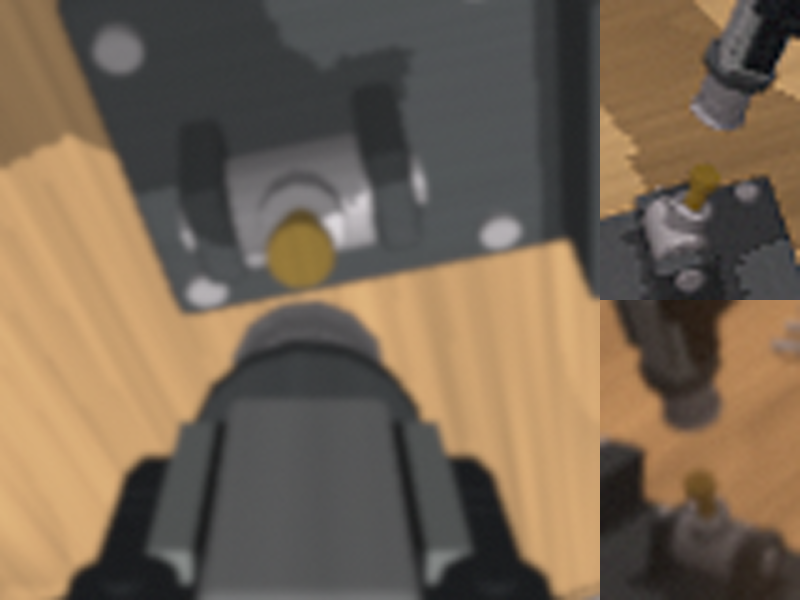

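The wrist view shows the nipple top at crop (301,254), above the pen's mouth rim at (305,310). The sleeve ring's centre is near (301,211). The scene and side crops show the pen aligned roughly along the nipple.

```bash
python3 - <<'E'
from h import *
_,_,c3=load('wrist','w3'); p,d,c=load('wrist','w4'); o=bot.get_obs(); print(o['ee_pos'],o['tcp_rot'])
w3=(np.array((300,178))+.5)/6-.5+[198,110]; g=lambda u:(np.array(u)+.5)*.26667-.5+[176,120]
w4=g((301,254)); s=cam('scene'); a=(np.array((158,138))+.5)/7.5-.5+[158,171]; b=(np.array((158,140))+.5)/7.5-.5+[311,140]; e=cam('side')
print(tri([c3,c],[w3,w4]),tri([c3,c,s,e],[w3,w4,a,b]))
tip=np.array([511.7,-177.8,96.7])
crop=lambda P:((proj(c,P)-[176,120]+.5)/.26667-.5).round(1)
print('tip',crop(tip))
r=np.radians(-2.3); vx=np.array([np.cos(r),np.sin(r),0]); vy=np.array([-vx[1],vx[0],0])
for t in (.40,.44,.48,.52,.56):
    n=vy*np.sin(t)+[0,0,np.cos(t)]; C=tip-24*n; q=np.cross(n,vx)
    print(t,'sleeve c',crop(C)[0],'far edge',crop(C-11*q)[0],crop(C+11*q)[0],'L/R',crop(C-11*vx)[0],crop(C+11*vx)[0])
T=R.from_euler('xyz',o['tcp_rot'],degrees=True).as_matrix(); 
# pen mouth rim in the picture, pen axis on tool z, mouth 42 below TCP
o=np.load('pics/w4.npz'); W=o['W']@np.linalg.inv(np.array(optics.camera_model('wrist')['tool_from_camera']))
for ang in (0,180,90,270):
    P=np.array([15*np.cos(np.radians(ang)),15*np.sin(np.radians(ang)),42]); print('rim',ang,crop(W[:3,:3]@P+W[:3,3])[0])
for ang in (180,90,270):
    P=np.array([19*np.cos(np.radians(ang)),19*np.sin(np.radians(ang)),12]); print('collar',ang,crop(W[:3,:3]@P+W[:3,3])[0])
E
```

```text
[ 512.95086248 -145.06090497  175.67060234] [173.92086168  26.83524773  74.41896124]
(array([ 511.95040237, -177.64948401,   96.25367109]), [np.float64(0.11640718495657017), np.float64(0.11640718495646162)]) (array([ 511.45189022, -178.0464036 ,   97.03462014]), [np.float64(0.6535638003635779), np.float64(1.0443224195067156), np.float64(1.4299633065035318), np.float64(0.23953247146953183)])
tip [[299.7 256.2]]
0.4 sleeve c [298.9 220.2] far edge [308.2 261.1] [289.3 178. ] L/R [254.9 229.2] [343.1 211.1]
0.44 sleeve c [299.7 223.8] far edge [309.  265.3] [290.1 181.2] L/R [255.8 232.8] [343.9 214.8]
0.48 sleeve c [300.5 227.5] far edge [309.8 269.4] [291.  184.5] L/R [256.7 236.4] [344.6 218.5]
0.52 sleeve c [301.3 231.2] far edge [310.6 273.6] [291.9 188. ] L/R [257.5 240.2] [345.4 222.3]
0.56 sleeve c [302.2 235. ] far edge [311.4 277.7] [292.8 191.5] L/R [258.4 243.9] [346.2 226. ]
rim 0 [306.7 289.1]
rim 180 [306.8 437.2]
rim 90 [386.8 364.8]
rim 270 [226.7 364.9]
collar 180 [306.6 540.5]
collar 90 [424.6 437.5]
collar 270 [188.4 437.5]
```

```bash
python3 - <<'E'
from h import *
p,d,c=load('wrist','w4')
T=np.linalg.inv(np.array(optics.camera_model('wrist')['tool_from_camera']))
ct=(c[0],c[1],np.linalg.inv(T))
for dx in(-3,-1.5,0):
  for L in (39,42,45):
    z=L-30; print(dx,L,'rim',proj(ct,[[15+dx,0,L]])[0][1].round(1),'collar low',proj(ct,[[19+dx,0,z]])[0][1].round(1),'collar top',proj(ct,[[19+dx,0,z-6]])[0][1].round(1),'barrel top edge',proj(ct,[[12+dx,0,L-88]])[0][1].round(1),'cap far',proj(ct,[[-12+dx,0,L-96]])[0][1].round(1))
for x in (254,257,260): print(x,[int(v) for v in p[190:240,x].mean(1)])
print([int(v) for v in p[240:384,257].mean(1)])
P=cloud(ct,d); Q=P.reshape(-1,3); 
for zz in ((38,46),(5,13),(-40,0)):
    q=Q[(abs(Q[:,0])<30)&(abs(Q[:,1])<12)&(Q[:,2]>zz[0])&(Q[:,2]<zz[1])]; print(zz,len(q),np.percentile(q,[5,50,95],axis=0).round(1).tolist() if len(q) else '')
E
```

```text
-3 39 rim 202.3 collar low 213.6 collar top 217.7 barrel top edge 286.2 cap far 349.6
-3 42 rim 200.8 collar low 211.6 collar top 215.6 barrel top edge 281.6 cap far 343.5
-3 45 rim 199.4 collar low 209.8 collar top 213.6 barrel top edge 277.2 cap far 337.8
-1.5 39 rim 200.2 collar low 211.2 collar top 215.2 barrel top edge 283.0 cap far 346.7
-1.5 42 rim 198.8 collar low 209.2 collar top 213.1 barrel top edge 278.4 cap far 340.7
-1.5 45 rim 197.4 collar low 207.4 collar top 211.2 barrel top edge 274.1 cap far 334.9
0 39 rim 198.1 collar low 208.7 collar top 212.7 barrel top edge 279.7 cap far 343.8
0 42 rim 196.7 collar low 206.8 collar top 210.6 barrel top edge 275.2 cap far 337.8
0 45 rim 195.3 collar low 205.0 collar top 208.7 barrel top edge 270.9 cap far 332.1
254 [108, 108, 109, 109, 109, 107, 100, 98, 118, 139, 131, 107, 93, 89, 85, 81, 79, 80, 85, 84, 69, 50, 43, 48, 56, 62, 64, 63, 64, 64, 64, 65, 65, 65, 66, 69, 77, 84, 87, 88, 87, 87, 87, 87, 87, 88, 87, 86, 87, 87]
257 [108, 108, 108, 108, 107, 105, 101, 113, 142, 149, 129, 102, 91, 88, 84, 81, 80, 82, 85, 82, 69, 52, 46
[... 430 characters left out ...]
 86, 86, 85, 85, 85, 86, 85, 85, 85, 87, 90, 96, 105, 113, 121, 126, 120, 100, 67, 45, 40, 40, 42, 41, 39, 42, 42, 44, 49, 54, 59, 60, 60, 61, 60, 60, 60, 60, 61, 60, 60, 60, 60, 60, 61, 60, 59, 60, 61, 60, 59, 60, 60, 61, 60, 60, 59, 60, 59, 59, 60, 59, 59, 59, 60, 60, 59, 59, 58, 60, 55, 45, 33, 29, 28, 28, 27, 25, 28, 28, 27, 29, 26, 26, 27, 28, 28, 27, 26, 28, 26, 28, 27, 27, 24, 26, 27, 28, 27, 27, 26, 28, 26, 26, 26, 27, 27, 26, 27, 28, 26, 27, 27, 27, 26, 28, 26, 26]
(38, 46) 108 [[5.3, -11.3, 38.1], [11.0, -1.0, 39.3], [13.0, 10.6, 41.1]]
(5, 13) 327 [[10.5, -10.5, 5.1], [14.6, 0.4, 5.6], [17.7, 10.6, 9.4]]
(-40, 0) 2053 [[10.2, -10.9, -38.6], [10.9, -0.1, -24.4], [11.4, 10.9, -3.3]]
```

```bash
python3 - <<'E'
from h import *
T=np.array(optics.camera_model('wrist')['tool_from_camera'])
for tg in('w3','w4'):
    p,d,c=load('wrist',tg); ct=(c[0],c[1],T); Q=cloud(ct,d).reshape(-1,3)
    q=Q[(abs(Q[:,1])<9)&(Q[:,2]>-42)&(Q[:,2]<0)&(Q[:,0]>5)&(Q[:,0]<16)]
    print(tg,len(q),np.polyfit(q[:,2],q[:,0],1),np.std(q[:,0]-np.polyval(np.polyfit(q[:,2],q[:,0],1),q[:,2])))
    q=Q[(abs(Q[:,1])<5)&(Q[:,2]>-65)&(Q[:,2]<-45)&(abs(Q[:,0])<16)];print('cap z',np.percentile(q[:,2],[10,50]),q[:,0].min(),q[:,0].max())
    q=Q[(abs(Q[:,1])<2)&(Q[:,2]>0)&(Q[:,2]<50)&(abs(Q[:,0])<30)]
    if tg=='w4': print(q[np.argsort(q[:,2])][::6].round(1).tolist())
# mouth in scene/side pictures
for n,tg in(('scene','sc4'),('side','sd4')):
    p,d,c=load(n,tg); o=np.load('pics/w4.npz')['W']@np.linalg.inv(T)
    print(n,[proj(c,o[:3,:3]@np.array([dx,0,42.])+o[:3,3])[0].round(1).tolist() for dx in(0,-3)])
E
```

```text
w3 1662 [2.37368582e-03 1.09497880e+01] 0.31917129150134527
cap z [-55.51735283 -54.65615952] -11.377597196969973 11.790133643108433
w4 1650 [2.03622820e-03 1.09897764e+01] 0.313970349447436
cap z [-55.54155512 -54.67677336] -11.372122363170575 11.737000419449231
[[11.1, -1.8, 0.0], [11.3, -0.2, 0.8], [11.3, -0.2, 2.3], [15.5, -1.3, 3.8], [10.5, -0.8, 4.0], [13.5, -0.2, 4.2], [15.2, -0.2, 4.4], [14.0, 0.9, 4.5], [11.5, -0.8, 4.5], [15.1, -0.7, 4.7], [16.8, 0.9, 4.9], [17.4, 1.5, 5.0], [18.0, -1.3, 5.1], [13.1, 1.5, 5.1], [14.8, 0.9, 5.3], [15.4, 0.4, 5.5], [16.5, -0.2, 5.6], [12.8, -1.9, 5.8], [18.1, -0.8, 6.3], [17.7, -1.9, 7.2], [17.7, 0.4, 8.8], [11.6, 1.0, 25.8], [11.9, -1.5, 26.7], [11.5, 0.4, 29.6], [11.6, 1.0, 31.2], [11.7, -0.3, 32.6], [11.5, -1.6, 35.0], [11.7, -1.6, 36.5], [12.7, 1.7, 37.7], [12.4, -1.6, 38.6], [12.7, -1.6, 39.6], [12.9, 1.1, 41.1]]
scene [[181.8, 177.2], [180.7, 176.9]]
side [[330.0, 144.3], [330.8, 143.4]]
```

```bash
cat > rel.py <<'E'
from h import *
tip=np.array([511.9,-177.7,96.4]); t=.48; r=np.radians(-2.3)
n=np.array([-np.sin(r)*np.sin(t),np.cos(r)*np.sin(t),np.cos(t)])
o=bot.get_obs(); M=R.from_euler('xyz',o['tcp_rot'],degrees=True).as_matrix()
print(o['ee_pos'].round(2),o['tcp_rot'].round(2),'F tool',(M.T@o['contact_force']).round(1),'w',o['grip_width'],o['clock'])
e=M.T@(tip-o['ee_pos'])-[-1,0,41]; print('tip minus mouth, tool axes',e.round(2),' -n in tool',(M.T@-n).round(4))
E
python3 rel.py
```

```text
[ 512.95 -145.06  175.67] [173.92  26.84  74.42] F tool [0.3 0.9 0.7] w 0.27417066629598746 6.6
tip minus mouth, tool axes [ 8.48 -1.3  44.4 ]  -n in tool [-6.e-04  2.e-04  1.e+00]
```

Emit:
arm_command:
  commands:
    - [[1.8,0.4,-0.06,1,0,0,0],[1.8,0.45,-0.07,1,0,0,0],[1.8,0,0,1.4,0,0,0],[1.8,0,0,0,0,0,0],[1.8,0,0,0,0,0,0]]

```text
clock: 7.1
ee_pos: [512.8, -152.1, 140.6]
tcp_rot: [174.0, 26.9, 74.6]
contact_force: [0.2, 0.3, -1.7]
grip_width: 0.274
finger_force: 41.5
```

Emit:
arm_command:
  commands:
    - [[1.8,0,0,0,0,0,0],[1.8,0,0,0,0,0,0],[1.8,0,0,0,0,0,0],[1.8,0,0,0,0,0,0],[1.8,0,0,0,0,0,0]]

```text
clock: 7.6
ee_pos: [513.3, -151.9, 141.3]
tcp_rot: [173.9, 26.9, 74.6]
contact_force: [0.0, -0.5, -2.2]
grip_width: 0.277
finger_force: 41.5
```

```bash
python3 rel.py; python3 - <<'E'
from h import *
s,_,cs=snap('scene','sc5'); e,_,ce=snap('side','sd5'); w,_,cw=snap('wrist','w5')
u=proj(cs,[[511,-174,110]])[0].astype(int);v=proj(ce,[[511,-174,110]])[0].astype(int);q=proj(cw,[[512,-174,105]])[0].astype(int)
print(u,v,q)
cr=lambda i,q:cv2.resize(i[q[1]-24:q[1]+24,q[0]-16:q[0]+16,::-1],(266,400),interpolation=cv2.INTER_CUBIC)
cv2.imwrite('pics/c5.png',np.hstack([cr(s,u),cr(e,v),cr(w,q)]))
E
```

```text
[ 513.34 -151.89  141.33] [173.94  26.87  74.57] F tool [ 0.6 -0.1  2.1] w 0.2766453321291998 7.6
tip minus mouth, tool axes [-1.230e+00  1.000e-02  1.079e+01]  -n in tool [-3.e-04 -7.e-04  1.e+00]
[179 185] [331 154] [257 220]
```

View pics/c5.png

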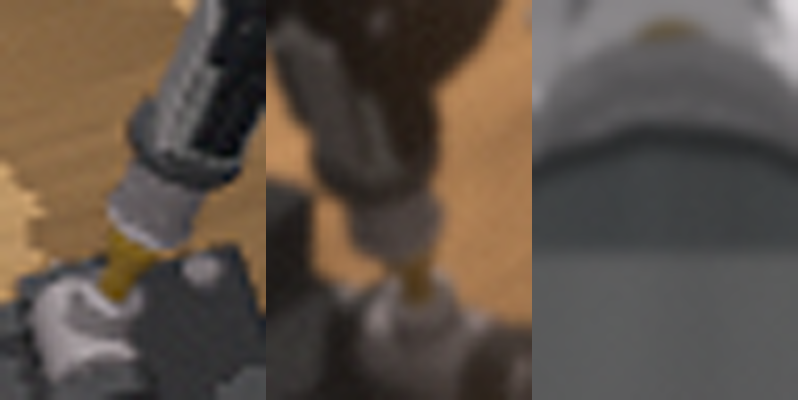

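The scene crop shows the head's visible part at (130,250) and the cup rim centre at (152,228). The lean matches, but the pen sits a bit to the right (+y). I'll measure this numerically.

```bash
cat > prof.py <<'E'
from h import *
from scipy.ndimage import map_coordinates as mc
import sys
tag=sys.argv[1]
tip=np.array([511.9,-177.7,96.4]); T=np.array(optics.camera_model('wrist')['tool_from_camera'])
_,_,cw=load('wrist','w'+tag); W=cw[2]@np.linalg.inv(T); M=W[:3,:3]; ax=-M[:,2]; mouth=M@[-1,0,41.]+W[:3,3]
for n,tg in(('scene','sc'+tag),('side','sd'+tag)):
    p,_,c=load(n,tg); sat=cv2.cvtColor(p,cv2.COLOR_RGB2HSV)[:,:,1].astype(float)
    for lab,base,hs in(('pen',mouth,(5,10,15,20)),('nip',tip,(-4,-6,-12,-15,-18))):
        for h in hs:
            a,b=proj(c,base+ax*h)[0],proj(c,base+ax*(h+1))[0]; u=(b-a); mm=1
            u/=np.linalg.norm(u); v=np.array([-u[1],u[0]]); v*=np.sign(v[0])
            s=np.arange(-9,9.1,.25); q=a+s[:,None]*v; f=mc(sat,[q[:,1],q[:,0]],order=1)
            g=np.gradient(f); 
            if lab=='pen': L,Rr=s[:36][np.argmin(g[:36])],s[37:][np.argmax(g[37:])]
            else:
                k=slice(20,53); i=np.argmax(g[k]); j=np.argmin(g[k]); L,Rr=s[k][i],s[k][j]
            print(n,lab,h,'edges',L,Rr,'mid',(L+Rr)/2,'width',Rr-L, [int(x) for x in f[8:-8:4]])
    o=proj(c,mouth)[0]
    for k,e in(('toolx',M[:,0]),('tooly',M[:,1])): 
        print(n,k,'per mm across',((proj(c,mouth+e)[0]-o)@v).round(3))
E
python3 prof.py 5
```

```text
scene pen 5 edges -5.5 4.0 mid -0.75 width 9.5 [127, 98, 27, 13, 13, 17, 14, 13, 15, 12, 15, 48, 111, 126, 127]
scene pen 10 edges -5.5 4.25 mid -0.625 width 9.75 [124, 115, 36, 15, 14, 14, 16, 15, 17, 18, 12, 33, 118, 127, 126]
scene pen 15 edges -5.5 4.5 mid -0.5 width 10.0 [128, 99, 42, 12, 13, 14, 8, 8, 17, 10, 18, 44, 109, 126, 125]
scene pen 20 edges -5.0 4.75 mid -0.125 width 9.75 [121, 98, 59, 22, 5, 8, 12, 11, 14, 10, 18, 34, 87, 122, 128]
scene nip -4 edges -3.75 3.25 mid -0.25 width 7.0 [128, 128, 128, 137, 175, 188, 182, 180, 182, 166, 107, 39, 20, 20, 16]
scene nip -6 edges -3.5 2.5 mid -0.5 width 6.0 [127, 125, 125, 130, 164, 185, 190, 193, 191, 178, 78, 32, 19, 17, 16]
scene nip -12 edges -2.25 2.25 mid 0.0 width 4.5 [129, 129, 127, 116, 83, 167, 177, 184, 167, 89, 14, 13, 8, 9, 13]
scene nip -15 edges -2.25 1.5 mid -0.375 width 3.75 [127, 131, 85, 43, 33, 129, 175, 187, 178, 61, 12, 12, 11, 7, 9]
scene nip -18 edges -2.5 1.5 mid -0.5 width 4.0 [112, 88, 32, 15, 40, 130, 187, 185, 156, 32, 17, 13, 7, 8, 11]
scene toolx per mm across 0.368
scene tooly per mm across 0.12
[... 424 characters left out ...]
47, 46, 53, 70, 77, 82, 103, 125]
side nip -4 edges 3.25 -3.0 mid 0.125 width -6.25 [130, 127, 116, 101, 75, 55, 53, 57, 63, 75, 94, 114, 127, 132, 132]
side nip -6 edges 3.0 -3.25 mid -0.125 width -6.25 [130, 127, 121, 117, 94, 75, 67, 74, 85, 93, 110, 123, 129, 132, 132]
side nip -12 edges -2.0 -4.0 mid -3.0 width -2.0 [101, 115, 120, 112, 104, 109, 128, 140, 143, 133, 123, 126, 130, 131, 131]
side nip -15 edges -1.25 1.0 mid -0.125 width 2.25 [78, 93, 91, 81, 75, 92, 133, 158, 146, 115, 103, 117, 128, 132, 132]
side nip -18 edges -1.25 1.75 mid 0.25 width 3.0 [51, 62, 57, 45, 45, 79, 136, 160, 136, 96, 84, 107, 124, 131, 132]
side toolx per mm across -0.344
side tooly per mm across -0.247
```

Emit:
arm_command:
  commands:
    - [[1.8,-0.1,0,0.2,0,0,0],[1.8,0,0,0.3,0,0,0],[1.8,0,0,0.3,0,0,0],[1.8,0,0,0.3,0,0,0],[1.8,0,0,0,0,0,0]]

```text
clock: 8.25
ee_pos: [512.4, -158.2, 131.4]
tcp_rot: [174.0, 26.9, 74.6]
contact_force: [-0.0, 0.1, -3.0]
grip_width: 0.276
finger_force: 41.5
```

```bash
python3 rel.py
```

```text
[ 512.41 -158.19  131.42] [174.01  26.91  74.57] F tool [ 1.5 -0.3  2.6] w 0.27640314428551505 8.25
tip minus mouth, tool axes [-0.05  0.52 -0.93]  -n in tool [4.e-04 5.e-04 1.e+00]
```

Emit:
arm_command:
  commands:
    - [[1.8,0,0.02,0.2,0,0,0],[1.8,0,0.02,0.2,0,0,0],[1.8,0,0,0.2,0,0,0],[1.8,0,0,0.1,0,0,0],[1.8,0,0,0,0,0,0]]

```text
clock: 8.75
ee_pos: [512.9, -161.3, 125.6]
tcp_rot: [174.0, 26.9, 74.6]
contact_force: [0.9, 0.4, -0.7]
grip_width: 0.279
finger_force: 41.5
```

```bash
python3 rel.py
```

```text
[ 512.94 -161.32  125.56] [173.97  26.89  74.57] F tool [0.9 0.7 0.5] w 0.2786553512790536 8.75
tip minus mouth, tool axes [-0.15 -0.16 -7.56]  -n in tool [ 1.e-04 -1.e-04  1.e+00]
```

Emit:
arm_command:
  commands:
    - [[1.8,0,0,0.15,0,0,0],[1.8,0,0,0.15,0,0,0],[1.8,0,0,0.1,0,0,0],[1.8,0,0,0.1,0,0,0],[1.8,0,0,0,0,0,0]]

```text
clock: 9.25
ee_pos: [513.3, -163.0, 122.0]
tcp_rot: [173.9, 26.9, 74.6]
contact_force: [-3.0, 5.7, 9.3]
grip_width: 0.276
finger_force: 43.0
```

```bash
python3 rel.py
```

```text
[ 513.32 -163.04  121.97] [173.93  26.87  74.57] F tool [ -0.   -3.2 -10.8] w 0.275630957373506 9.25
tip minus mouth, tool axes [ -0.39  -0.58 -11.53]  -n in tool [-2.e-04 -8.e-04  1.e+00]
```

Emit:
arm_command:
  commands:
    - [[1.8,0,0,0.1,0,0,0],[1.8,0,0,0.1,0,0,0],[1.8,0,0,0.1,0,0,0],[1.8,0,0,0.1,0,0,0],[1.8,0,0,0,0,0,0]]

```text
clock: 9.75
ee_pos: [513.1, -165.1, 118.1]
tcp_rot: [173.9, 26.9, 74.6]
contact_force: [-1.0, 2.2, 5.4]
grip_width: 0.276
finger_force: 42.5
```

```bash
python3 rel.py
```

```text
[ 513.13 -165.06  118.14] [173.94  26.87  74.57] F tool [-0.8 -0.9 -5.8] w 0.2762983656683845 9.75
tip minus mouth, tool axes [ -0.33  -0.48 -15.86]  -n in tool [-2.e-04 -8.e-04  1.e+00]
```

Emit:
arm_command:
  commands:
    - [[1.8,0,0,0.1,0,0,0],[1.8,0,0,0.1,0,0,0],[1.8,0,0,0.1,0,0,0],[1.8,0,0,0.1,0,0,0],[1.8,0,0,0,0,0,0]]

```text
clock: 10.25
ee_pos: [513.2, -166.9, 114.5]
tcp_rot: [173.9, 26.9, 74.6]
contact_force: [-3.3, 3.9, 7.4]
grip_width: 0.273
finger_force: 42.9
```

```bash
python3 rel.py
```

```text
[ 513.16 -166.88  114.54] [173.93  26.87  74.58] F tool [-0.8 -3.3 -8.3] w 0.2725770992870795 10.25
tip minus mouth, tool axes [ -0.4   -0.57 -19.9 ]  -n in tool [-2.e-04 -8.e-04  1.e+00]
```

Emit:
arm_command:
  commands:
    - [[1.8,0,0,0.05,0,0,0],[1.8,0,0,0.05,0,0,0],[1.8,0,0,0,0,0,0],[1.8,0,0,0,0,0,0],[1.8,0,0,0,0,0,0]]

```text
clock: 10.75
ee_pos: [513.3, -166.9, 114.4]
tcp_rot: [173.9, 26.9, 74.6]
contact_force: [-5.4, 8.4, 17.9]
grip_width: 0.275
finger_force: 44.2
```

```bash
python3 rel.py
```

```text
[ 513.34 -166.87  114.38] [173.91  26.86  74.57] F tool [ -2.1  -5.3 -19.6] w 0.2745349972467581 10.75
tip minus mouth, tool axes [ -0.53  -0.73 -20.03]  -n in tool [-4.0e-04 -1.2e-03  1.0e+00]
```

```bash
python3 - <<'E'
from h import *
p,d,c=snap('wrist','w9'); ct=(c[0],c[1],np.array(optics.camera_model('wrist')['tool_from_camera'])); Q=cloud(ct,d).reshape(-1,3)
q=Q[(abs(Q[:,1])<5)&(Q[:,2]>-65)&(Q[:,2]<-45)&(abs(Q[:,0])<16)];z=np.median(q[:,2]);print(z)
q=Q[(abs(Q[:,1])<9)&(Q[:,2]>-42)&(Q[:,2]<0)&(Q[:,0]>5)&(Q[:,0]<16)]; print(np.polyfit(q[:,2],q[:,0],1))
E
python3 rel.py
```

```text
-54.75496827387974
[2.85808139e-04 1.09570579e+01]
[ 513.32 -166.91  114.37] [173.91  26.87  74.57] F tool [ -2.1  -5.8 -18.2] w 0.2790174778034096 10.8
tip minus mouth, tool axes [ -0.49  -0.72 -20.06]  -n in tool [-3.0e-04 -1.1e-03  1.0e+00]
```

The pen hasn't slipped (cap depth unchanged), and the nipple is at its hard stop under a steady push of about 18 N. Handing in.

```bash
python3 -c "
from bench import bot
print(bot.finish_job())"
```

```text
the job is handed in; nothing more can be done
None
```

The job is handed in: the arm is still holding the pen (about 44 N grip) squarely on the nipple, which clicked down and now appears to be at its hard stop under a steady push of about 18–20 N, at 10.8 s on the clock.

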